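# Set a unit's castings up on the spray stands

## Task

Set this unit's castings up for powder coating: put the finned open housing lengthways on the middle of the stand with the oblong plate, close it with its cover so that the edges are flush and the mating faces stay bare, and set the masking disc, handle up, centred over the bright port between the cover's two bosses. So that every set goes to the oven the same way, set the round end cap on the left-hand of the two round-plate stands and the terminal box on the right-hand one (left and right as the robot sees them, looking ahead), each upright in the middle of its plate. Let go of everything, and leave the tape roll and the plug jar where they stand.

Things in the scene. Friction and masses are not known exactly. Their poses are not given: they have to be found in the camera images.
- housing: Loose bare cast box, open on top: 94 mm along x (100 over fins on the short ends), 54 wide along y, 46 high, walls 5. Bolt lugs 12 mm across at the upper corners (x +-40, y +-29; 70 mm over them, lower ends 30 mm up); long sides flat between them. 0.3 kg. Origin: centre of underside, z up; half turn looks the same. Starts upright on the table, x within 0.5 rad of straight ahead of the robot.
- cover: Loose bare casting: 94 mm along x, 54 wide along y, edge 14 high, top face (86x44) at 20 mm; corner lugs at x +-40, y +-29; long sides flat between. On top two bosses 12 mm across, 5 high, at x +-34; midway the port, a bright ring face 28 mm across. Flat underside, no lip. 0.18 kg. Origin: centre of underside, z up; half turn looks the same. Starts right way up on the table, x +-0.5 rad from ahead.
- mask: Loose masking disc of grey steel: flat disc 42 mm across, 5 mm thick, with an upright round handle 18 mm across rising from its middle to 36 mm height. About 0.1 kg. Origin at the centre of the underside, z up along the handle. Starts on the table, handle up.
- end_cap: Loose bare-aluminium casting, a plain round drum 50 mm across and 34 mm high with bevelled upper edge and a small round boss (18 mm across, 4 mm high) and four screw heads on top. About 0.15 kg. Origin at the centre of the underside, z up. Starts upright on the table.
- terminal_box: Loose bare-aluminium casting, a small closed box 50 mm along x, 40 mm wide along y (flat sides), 32 mm high, with a brass cable fitting 14 mm out of its -x side at 15 mm height. About 0.14 kg. Origin at the centre of the box's underside, z up. Starts upright on the table, its x axis within 0.5 rad of straight ahead of the robot.
- plate_stand: Fixed spray stand with an oblong top plate: foot disc 84 mm across, post 28 mm across, top plate 116 mm along x by 74 mm along y, 4 mm thick, its upper face 50 mm above the table. Cream paint. Origin at the table on the post's axis, z up, x along the plate's length.
- disc_stand_a: Fixed cream spray stand with a round top plate 76 mm across, 4 mm thick, upper face 50 mm above the table; post 28 mm, foot disc 84 mm across. Origin on the table on the post's axis, z up; y within 0.35 rad of the robot's left. Two are alike, over 20 cm apart sideways; which of a and b is the left one (larger world y) changes from start to start.
- disc_stand_b: Fixed cream spray stand with a round top plate 76 mm across, 4 mm thick, upper face 50 mm above the table; post 28 mm, foot disc 84 mm across. Origin on the table on the post's axis, z up; y within 0.35 rad of the robot's left. Two are alike, over 20 cm apart sideways; which of a and b is the left one (larger world y) changes from start to start.
- tape_roll: Loose bystander, to be left alone: roll of masking tape lying flat, 60 mm across, 22 mm high, between the stands and a little beyond them. Origin at the centre of its underside.
- plug_jar: Loose bystander, to be left alone: small jar with a white cap, 48 mm across, 50 mm high, between the stands and a little beyond them. Origin at the centre of its underside.
Not all that is in view belongs to the job. What is shaped like the housing but blue is not meant.

How it is judged:
By the outcome, as a careful person would: the job done as asked, in the order asked, and still so for the second after the job is handed in, with the robot touching nothing.
It also fails if it takes over 128 s, if anything falls off the work surface, if the arm or the gripper's body presses on something with over 40 N, if the wrist force passes 120 N, or if a joint passes its speed limit or range.

## Robot

A 6-joint arm with a two-finger parallel gripper is mounted at the origin on the work surface. World frame = base frame: x ahead of the robot, y to its left, z up, the work surface at z = 0. Lengths are in m, angles in rad, forces in N, time in s.
With the tool pointing down it reaches from about 0.3 to 0.775 m from the base axis. Payload 14.6 kg.
Tool frame: the origin (TCP) lies midway between the tips of the shut fingers; the grasp point (between the pads) lies 19 mm behind it (env.tcp_to_grasp is the distance from the TCP to the grasp point, in m); z points along the fingers, y is the line along which they close (so a half turn about z gives the same grasp; the last joint's range is limited). The gripper opens to 94 mm and grips with 3 to 60 N. Pads are 16 mm wide; open, the fingers measure 119 mm over their backs; the gripper's body (75 mm by 177 mm) begins 78 mm behind the grasp point.
Start: joints at [1.232, 0.3, 1.521, -0, 1.321, -0.067], TCP at [0.148, 0.53, 0.205] pointing down, gripper open.
Joint ranges: [-3.03, 3.03], [-0.79, 2.21], [0.23, 2.52], [-1.04, 4.18], [0, 3.07], [-2.55, 2.55]. Speed limits (rad/s): [2.22, 2.22, 2.57, 3.14, 3.14, 3.14].

## Interface

Orientations are given as a rotation vector (axis times angle).
In Python, from plant import read_state, imaging, job, env gives the robot as it stands.
- The arm moves only by the tool arm_command, never from a script. Its arguments are lists of equal length, an entry for each row: "linear": the shift along the world's x, y, z as a fraction of full scale, a list of three; "delta_rot": the turn, a rotation vector about the world's x, y, z as a fraction of full scale, a list of three; "grip": the finger opening in mm, from 0 to 94. In form: {"linear": [[dx, dy, dz], ...], "delta_rot": [[wx, wy, wz], ...], "grip": [grip, ...]}. A call has 1 to 20 rows; each row is the pose to reach, as a shift and turn from the pose commanded when the call began; what a row does not reach only later rows make up. Full scale, the value 1, is 600 mm for a shift and 30 degrees for a turn. A row lasts 1/10 s, in which the tool goes at most 50 mm and 8.59 degrees, less where a joint would pass 70% of its speed; a pose out of reach is approached as far as the arm can. A call with a number of a shift or a turn outside -1 to 1 is refused whole. A call with a gripper value outside its range is refused whole. The fingers move at their own pace and stop on an object; "newtons" is the grip in N (left out, the last holds). Time passes only in rows, so rows that repeat a pose let the fingers close. It gives the time, the measured TCP pose, the force, the opening and the grip force at its end, in the units of the state.
- read_state(): the state, without advancing time (a new reading comes with each control period).
- imaging.grab_frame(name): name is "scene" or "side" or "wrist"; returns a dict with "frame" (400x640x3 uint8, red, green, blue), "z_map" (400x640 float32, m along the optical axis (not along the pixel's ray), 0 where there is no reading), "mtx" (3x3 intrinsics, pixels), "k1" (the pictures are not rectified: a ray, as slopes to the right and down, at radius r is drawn at 1 + k1 r^2 times it, then the intrinsics apply), "eye" and "attitude" of the camera in the world. Camera axes: x right, y down, z forward; pixel columns grow to the right and rows downward; lengths in m; the calibration is good to about 2 mm. A picture is of the moment at which its call begins.
- job.close_job(): hands the job in; it is judged then, once.
Trained networks look in the newest picture that a camera, given by its name, has taken for a name from the list of things; names that differ only in an ending like _2 or _b are one class to them, and where a whole thing is asked for, a point or a joint stands for the part that bears it (a point fixed in the world has none). Each returns a list of dicts, best first, with "p" (0 to 1); they miss things now and then, are a little off and sometimes report something else, mostly with a low value. They report only what shows in the picture. A call takes as long as a camera call. They do not tell look-alikes from the thing itself.
- imaging.regions_of(thing, camera): "mask" (400x640 bool, what is visible of it) and "pixel" ([column, row] in pixels, amid what is visible of it).
- imaging.landmark_of(thing, camera): "pixel" ([column, row] in pixels: a listed point, or the origin of a listed thing).
The state is a dict: "clock": time; "joints": joint angles; "joint_vel": joint speeds; "joint_efforts": joint torques, N m; "eef_pos": TCP position; "tcp_rot": TCP orientation; "wrist_force": force on the tool from outside, world axes, zero at the start; "ft_torque": the same for the moment, N m; "grip_width": finger opening in m; "grasp_force": force on a finger pad.
Only numpy, scipy, OpenCV 4.12 (cv2) and the standard library are available. Lean on these libraries where they do the work, as an engineer would, in place of code of your own. Each camera call takes 0.05 s, during which the arm holds its last target. There are 200 camera calls.

## Working session

There is one attempt and no reset: what is moved stays moved. The work goes in short steps, Python scripts to look and compute and a tool call to move; the robot and the scene stay as the last step left them, time stands still between calls to the robot, and variables do not carry over. Pictures are saved under pics/ and viewed, at most 14 in all, crops included, and the job is handed in when it is done.

Besides the shell and the picture viewer there is one more tool, called after ">>>" in YAML: its name, and indented under it one key for each argument. arm_command: Moves the arm, as the interface text tells. Its arguments: {"type":"object","properties":{"linear":{"type":"array"},"delta_rot":{"type":"array"},"grip":{"type":"array"},"newtons":{"type":"number"}},"required":["linear","delta_rot","grip"]}

```bash
mkdir -p pics; ls
cat > h.py <<'E'
import numpy as np, cv2
from plant import read_state, imaging, job, env
from scipy.spatial.transform import Rotation as R
def att(f):
    a=np.array(f["attitude"],float)
    return a if a.shape==(3,3) else (R.from_rotvec(a).as_matrix() if a.size==3 else R.from_quat(a).as_matrix())
def cloud(f):
    h,w=f["z_map"].shape
    u,v=np.meshgrid(np.arange(w),np.arange(h))
    s=cv2.undistortPoints(np.stack([u,v],-1).reshape(-1,1,2).astype(float),np.array(f["mtx"],float),np.array([f["k1"],0,0,0,0.]),None,None).reshape(h,w,2)
    z=f["z_map"][...,None]
    P=np.concatenate([s*z,z],-1)@att(f).T+np.array(f["eye"])
    P[f["z_map"]<=0]=np.nan
    return P
def save(f,n): cv2.imwrite("pics/"+n,f["frame"][...,::-1])
E
python3 - <<'E'
from h import *
for n in ["scene","side","wrist"]:
    f=imaging.grab_frame(n); save(f,n+"0.png"); np.savez(n+"0.npz",**{k:np.array(v) for k,v in f.items()})
    print(n,np.array(f["eye"]),f["attitude"],f["k1"],f["mtx"][0][0])
    P=cloud(f)
    for t in ["housing","cover","mask","end_cap","terminal_box","plate_stand","disc_stand_a","tape_roll","plug_jar"] :
        for r in imaging.regions_of(t,n):
            if r["p"]<.3: continue
            m=r["mask"]; q=P[m]; q=q[~np.isnan(q[:,0])]
            if len(q)<5: continue
            print(t,round(r["p"],2),np.array(r["pixel"]).round(),m.sum(),np.median(q,0).round(3),q[:,2].max().round(3),np.median(f["frame"][m],0))
print(read_state())
E
```

```text
pics
scene [ 1.06420087 -0.8235895   0.7117731 ] [-2.10686683 -0.62922577  0.3113637 ] -0.03645414564186696 448.1827446510672
housing 0.97 [187. 270.] 1596 [ 0.45  -0.379  0.029] 0.146 [123. 122. 121.]
housing 0.64 [233. 314.] 2047 [ 0.621 -0.424  0.028] 0.051 [ 29.  57. 105.]
cover 0.65 [350. 142.] 298 [0.46  0.352 0.018] 0.03 [155.5 155.  153.5]
mask 0.64 [242. 226.] 187 [ 0.447 -0.185  0.006] 0.039 [141. 142. 144.]
end_cap 0.48 [330. 161.] 214 [0.461 0.188 0.027] 0.039 [122.  120.5 120. ]
terminal_box 0.55 [281. 188.] 337 [ 0.445 -0.023  0.026] 0.036 [124. 123. 124.]
plate_stand 0.63 [328. 207.] 1102 [ 0.597 -0.025  0.049] 0.054 [212. 206. 186.]
disc_stand_a 0.84 [387. 164.] 651 [0.627 0.249 0.017] 0.054 [213. 207. 187.]
disc_stand_a 0.76 [280. 268.] 1289 [ 0.622 -0.269  0.047] 0.053 [203. 198. 180.]
tape_roll 0.73 [384. 193.] 360 [0.675 0.144 0.013] 0.026 [103. 107.  83.]
plug_jar 0.74 [337. 246.] 471 [ 0.694 -0.15   0.04 ] 0.053 [153. 156. 154.]
side [ 0.38788214 -0.97393559  0.79629324] [-2.21468587  0.18967701 -0.08174074] 0.03582155218484108 444.23778603809143
housing 0.56 [4
[... 949 characters left out ...]
.5, 'joints': array([ 1.23238242e+00,  2.99930397e-01,  1.52099780e+00,  4.86419040e-06,
        1.32071534e+00, -6.66095699e-02]), 'joint_vel': array([ 1.11741449e-03,  4.65093264e-05, -9.60246865e-04, -2.50133809e-04,
        3.98973692e-05, -1.23322841e-04]), 'joint_efforts': array([-4.60312240e-04, -5.31659210e+01, -3.52913082e+01,  7.08339550e-02,
        2.13382702e-02,  1.15918385e-05]), 'eef_pos': array([0.14766069, 0.5297939 , 0.20542983]), 'tcp_rot': array([-4.25636087e-01, -3.11261064e+00,  7.68046469e-05]), 'wrist_force': array([0.18452472, 0.30933283, 0.28577488]), 'ft_torque': array([-0.05534339,  0.02701851, -0.008242  ]), 'grasp_force': 0.0, 'grip_width': 0.09422367494195617}
```

View pics/scene0.png

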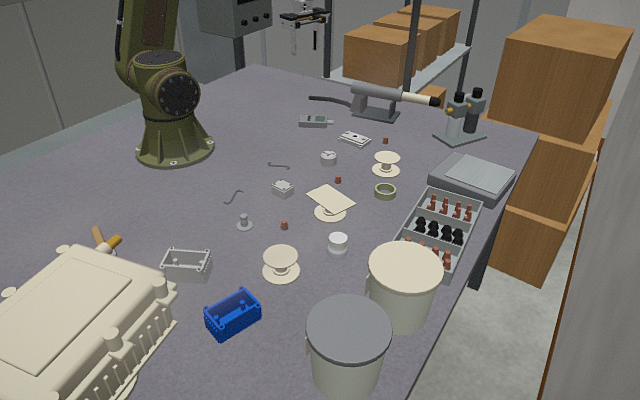

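View pics/side0.png

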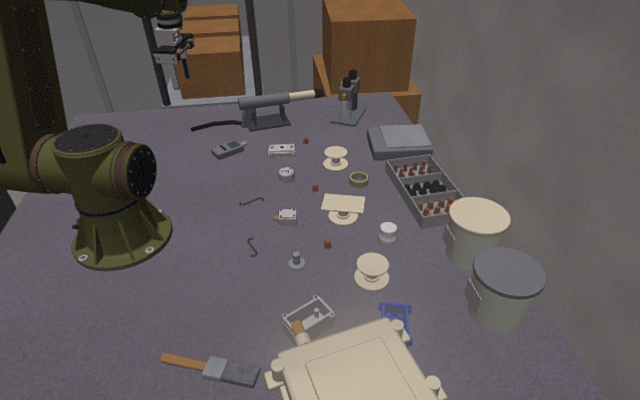

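Run:
```python
from h import *
f=np.load("wrist0.npz"); s=read_state()
T=R.from_rotvec(s["tcp_rot"]).as_matrix(); A=att(f)
print(T.T@A, T.T@(f["eye"]-s["eef_pos"])); print(A, f["mtx"], s["clock"])
```

```text
[[-3.73548585e-04 -9.71044322e-01 -2.38899111e-01]
 [ 9.99999189e-01 -6.53651698e-04  1.09325014e-03]
 [-1.21775116e-03 -2.38898509e-01  9.71043778e-01]] [ 0.06974498  0.00054749 -0.17907741]
[[ 0.26883078  0.93522469  0.23040137]
 [ 0.96318672 -0.26131593 -0.06312949]
 [ 0.00116729  0.23889069 -0.97104576]] [[282.84099188   0.         323.55401636]
 [  0.         282.84099188 200.61899828]
 [  0.           0.           1.        ]] 1.5
```

>>> arm_command:
  linear:
    - [0.45, -0.75, 0.2]
    - [0.45, -0.75, 0.2]
    - [0.45, -0.75, 0.2]
    - [0.45, -0.75, 0.2]
    - [0.45, -0.75, 0.2]
    - [0.45, -0.75, 0.2]
    - [0.45, -0.75, 0.2]
    - [0.45, -0.75, 0.2]
    - [0.45, -0.75, 0.2]
    - [0.45, -0.75, 0.2]
    - [0.45, -0.75, 0.2]
    - [0.45, -0.75, 0.2]
    - [0.45, -0.75, 0.2]
    - [0.45, -0.75, 0.2]
    - [0.45, -0.75, 0.2]
  delta_rot:
    - [0, 0, 0.52]
    - [0, 0, 0.52]
    - [0, 0, 0.52]
    - [0, 0, 0.52]
    - [0, 0, 0.52]
    - [0, 0, 0.52]
    - [0, 0, 0.52]
    - [0, 0, 0.52]
    - [0, 0, 0.52]
    - [0, 0, 0.52]
    - [0, 0, 0.52]
    - [0, 0, 0.52]
    - [0, 0, 0.52]
    - [0, 0, 0.52]
    - [0, 0, 0.52]
  grip: [94, 94, 94, 94, 94, 94, 94, 94, 94, 94, 94, 94, 94, 94, 94]

```text
clock: 3.0
eef_pos: [0.4172, 0.0807, 0.3253]
tcp_rot: [0.003, -3.141, -0.0]
wrist_force: [0.8, 0.0, -0.7]
grip_width: 0.094
grasp_force: 0.0
```

```bash
cat >> h.py <<'E'
def look(n,things,cam="wrist",pmin=.3):
    f=imaging.grab_frame(cam); save(f,n+".png"); np.savez(n+".npz",**{k:np.array(v) for k,v in f.items()})
    P=cloud(f); out=[]
    for t in things:
        for r in imaging.regions_of(t,cam):
            if r["p"]<pmin: continue
            m=r["mask"]; q=P[m]; q=q[~np.isnan(q[:,0])]
            if len(q)<5: continue
            zt=np.percentile(q[:,2],97); top=q[q[:,2]>zt-.005]
            rc=cv2.minAreaRect((top[:,:2]*1000).astype(np.float32))
            print(t,round(r["p"],2),np.array(r["pixel"]).round(),m.sum(),"med",np.median(q,0).round(3),"ztop",zt.round(4),"rect",[np.round(x,1) for x in rc],np.median(f["frame"][m],0))
            out.append((t,m))
    return f,P,out
ALL=["housing","cover","mask","end_cap","terminal_box","plate_stand","disc_stand_a","tape_roll","plug_jar"]
E
python3 - <<'E'
from h import *
look("w1",ALL)
E
```

```text
housing 0.76 [ 60. 187.] 3282 med [ 0.444 -0.372  0.029] ztop 0.0462 rect [array([ 445.4, -375.3]), array([95. , 70.5]), np.float64(28.0)] [101. 101. 102.]
housing 0.55 [ 28. 264.] 51 med [ 0.579 -0.448  0.043] ztop 0.0465 rect [array([ 579.7, -451.6]), array([ 6.3, 13.9]), np.float64(25.4)] [ 24.  42. 100.]
cover 0.69 [ 58. 188.] 3232 med [ 0.444 -0.371  0.03 ] ztop 0.0462 rect [array([ 445.5, -375.2]), array([94.6, 70.5]), np.float64(27.9)] [100. 101. 102.]
cover 0.65 [486. 192.] 1781 med [0.451 0.365 0.02 ] ztop 0.0246 rect [array([454.4, 371.1]), array([44.5, 85.4]), np.float64(84.1)] [254. 254. 254.]
mask 0.3 [270. 264.] 1870 med [ 0.574 -0.01   0.05 ] ztop 0.0513 rect [array([581.4, -10.7]), array([73.8, 92.4]), np.float64(71.9)] [254. 254. 254.]
end_cap 0.55 [389. 195.] 731 med [0.451 0.2   0.033] ztop 0.0382 rect [array([454.4, 203.6]), array([38.3, 37.7]), np.float64(35.9)] [254. 253. 254.]
terminal_box 0.91 [270. 181.] 840 med [ 0.433 -0.006  0.031] ztop 0.0335 rect [array([437.2, -10. ]), array([36.4, 46.2]), np.float64(82.7)] [254.  254.  254.5]
plate_stand 0.8 [268. 262.] 1988 med [ 0.574 -0.01   0.05 ] ztop 0.0515 rect [array([504.2,  14.6]), array([ 73.8, 255.6]), np.float64(71.9)] [254. 254. 254.]
disc_stand_a 0.81 [166. 268.] 143 med [ 0.604 -0.224  0.005] ztop 0.0073 rect [array([ 597. , -234.8]), array([71.4, 26.9]), np.float64(35.5)] [255. 255. 255.]
disc_stand_a 0.76 [403. 278.] 318 med [0.613 0.23  0.006] ztop 0.0511 rect [array([520.4, 184.2]), array([222.4,  19. ]), np.float64(27.5)] [255. 255. 254.]
tape_roll 0.52 [488. 196.] 1813 med [0.451 0.365 0.02 ] ztop 0.0244 rect [array([454.3, 371.1]), array([44.5, 85.6]), np.float64(84.4)] [254. 254. 254.]
plug_jar 0.55 [212. 323.] 133 med [ 0.694 -0.123  0.049] ztop 0.4396 rect [array([394.8,  52.9]), array([0.9, 2.5]), np.float64(21.9)] [255. 255. 255.]
```

View pics/w1.png

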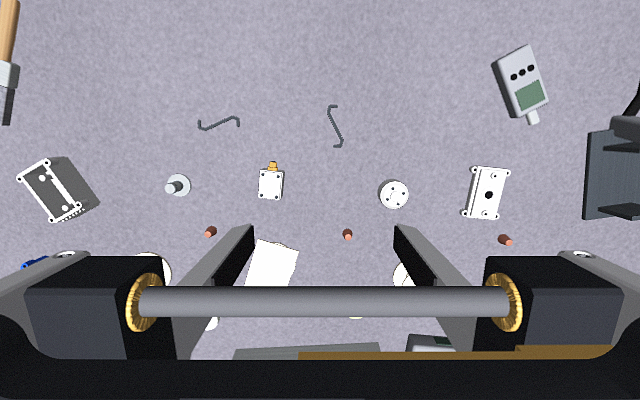

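Run:
```python
from h import *
s=read_state(); T=R.from_rotvec(s["tcp_rot"]).as_matrix()
f0=np.load("w1.npz")
f,P,o=look("w2",["end_cap","terminal_box"])
print(s["eef_pos"],s["clock"])
for g in (f0,f): print(np.array(g["eye"]),T.T@(np.array(g["eye"])-s["eef_pos"]),(T.T@att(g))[:,2],g["mtx"][0])
def plane(P,name):
    q=P[np.abs(P[...,2])<.02]; q=q[(q[:,0]>.3)&(q[:,0]<.6)&(np.abs(q[:,1])<.4)]
    a=np.linalg.lstsq(np.c_[q[:,:2],np.ones(len(q))],q[:,2],rcond=None)[0]; print(name,a)
plane(P,"w")
for n in("scene","side"):
    g=np.load(n+"0.npz"); plane(cloud(g),n)
    look(n+"1",["end_cap","terminal_box","plate_stand"],n)
```

```text
end_cap 0.98 [395. 196.] 679 med [0.45  0.2   0.033] ztop 0.0384 rect [array([454.6, 203.5]), array([37.6, 38. ]), np.float64(63.9)] [254. 254. 254.]
terminal_box 0.85 [274. 181.] 806 med [ 0.433 -0.007  0.031] ztop 0.0336 rect [array([437. , -10.1]), array([36.3, 46.6]), np.float64(82.2)] [254. 254. 255.]
[0.4176346  0.0798357  0.32545248] 3.5
[0.34765994 0.08126887 0.504413  ] [ 0.06997484  0.00147185 -0.17896013] [-0.23908863  0.00145531  0.97099666] [282.84099188   0.         323.55401636]
[0.3480794  0.08052437 0.50450016] [ 0.06955576  0.00072713 -0.17904731] [-0.23919995  0.00101249  0.9709698 ] [282.84099188   0.         323.55401636]
w [ 0.00161297  0.00186464 -0.00047437]
scene [ 0.00366253  0.0025435  -0.00075288]
end_cap 0.69 [331. 158.] 202 med [0.463 0.188 0.027] ztop 0.0387 rect [array([456.7, 199.5]), array([35.7, 28.7]), np.float64(60.3)] [122. 121. 120.]
terminal_box 0.75 [281. 188.] 353 med [ 0.445 -0.024  0.025] ztop 0.0343 rect [array([438.2, -11.4]), array([38.8, 47.2]), np.float64(83.9)] [126. 124. 125.]
plate_stand 0.92 [327. 207.] 1113 med [ 0.598 -0.025  0.049] ztop 0.0521 rect [array([592.9, -16.7]), array([ 75.3, 117.4]), np.float64(71.8)] [212. 207. 187.]
side [ 0.00272015  0.0017105  -0.0008818 ]
end_cap 0.71 [286. 174.] 224 med [0.455 0.186 0.026] ztop 0.038 rect [array([455.3, 198.8]), array([35.2, 38. ]), np.float64(79.3)] [111.5 107.5 111.5]
terminal_box 0.63 [286. 215.] 321 med [ 0.436 -0.026  0.027] ztop 0.0337 rect [array([437.4, -14.5]), array([40.3, 46.7]), np.float64(77.2)] [127. 116. 118.]
plate_stand 0.77 [344. 210.] 972 med [ 0.59  -0.025  0.048] ztop 0.052 rect [array([594. , -16.3]), array([ 77.7, 113.2]), np.float64(71.1)] [195. 182. 161.]
```

>>> arm_command:
  linear:
    - [0.3, -0.167, 0]
    - [0.3, -0.167, 0]
    - [0.3, -0.167, 0]
    - [0.3, -0.167, 0]
    - [0.3, -0.167, 0]
    - [0.3, -0.167, 0]
    - [0.3, -0.167, 0]
    - [0.3, -0.167, 0]
    - [0.3, -0.167, 0]
    - [0.3, -0.167, 0]
  delta_rot:
    - [0, 0, 0]
    - [0, 0, 0]
    - [0, 0, 0]
    - [0, 0, 0]
    - [0, 0, 0]
    - [0, 0, 0]
    - [0, 0, 0]
    - [0, 0, 0]
    - [0, 0, 0]
    - [0, 0, 0]
  grip: [94, 94, 94, 94, 94, 94, 94, 94, 94, 94]

```text
clock: 5.05
eef_pos: [0.5973, -0.02, 0.3262]
tcp_rot: [-0.002, 3.141, -0.0]
wrist_force: [0.8, -0.3, 0.1]
grip_width: 0.094
grasp_force: 0.0
```

Run:
```python
from h import *
print(read_state()["eef_pos"])
f,P,o=look("w3",["plate_stand","disc_stand_a","disc_stand_a"])
# plates by height: cream top ~.05
z=P[...,2]; c=((z>.046)&(z<.056)).astype(np.uint8)
n,l,st,ce=cv2.connectedComponentsWithStats(c)
for i in range(1,n):
    if st[i,4]<300: continue
    q=P[l==i]; 
    if q[:,0].max()>.75: pass
    print(st[i],cv2.minAreaRect((q[:,:2]*1000).astype(np.float32)),cv2.minEnclosingCircle((q[:,:2]*1000).astype(np.float32)),q[:,2].mean())
```

```text
[ 0.59726382 -0.01996463  0.32616688]
plate_stand 0.86 [323. 167.] 3244 med [ 0.591 -0.015  0.05 ] ztop 0.0514 rect [array([593.6, -14.3]), array([ 74. , 115.7]), np.float64(72.1)] [247. 247. 247.]
disc_stand_a 0.96 [186. 180.] 2377 med [ 0.611 -0.249  0.049] ztop 0.0509 rect [array([ 614.3, -257.1]), array([74.5, 75.5]), np.float64(33.1)] [246. 247. 243.]
disc_stand_a 0.6 [485. 190.] 2465 med [0.619 0.251 0.05 ] ztop 0.0515 rect [array([622.9, 259.2]), array([75.3, 74.4]), np.float64(88.9)] [246. 246. 242.]
disc_stand_a 0.37 [461.  84.] 957 med [0.456 0.197 0.033] ztop 0.0384 rect [array([454. , 203.8]), array([39.6, 38.4]), np.float64(36.9)] [228. 227. 229.]
disc_stand_a 0.96 [186. 180.] 2377 med [ 0.611 -0.249  0.049] ztop 0.0509 rect [array([ 614.3, -257.1]), array([74.5, 75.5]), np.float64(33.1)] [246. 247. 243.]
disc_stand_a 0.6 [485. 190.] 2465 med [0.619 0.251 0.05 ] ztop 0.0515 rect [array([622.9, 259.2]), array([75.3, 74.4]), np.float64(88.9)] [246. 246. 242.]
disc_stand_a 0.37 [461.  84.] 957 med [0.456 0.197 0.033] ztop 0.0384 rect [array([454. , 203.8]), array([39.6, 38.
[... 174 characters left out ...]
.7107543945312, -14.213603973388672), 67.28929901123047) 0.049797717168900094
[ 155  162   47   46 1664] ((614.1649780273438, -257.5686950683594), (74.91089630126953, 75.28032684326172), 25.252199172973633) ((614.571044921875, -257.5598449707031), 38.31800842285156) 0.04947148413828383
[ 469  168   47   45 1657] ((622.8614501953125, 259.1583557128906), (75.26963806152344, 74.43801879882812), 88.92755889892578) ((623.1294555664062, 259.22955322265625), 38.284271240234375) 0.05007482619153414
[243 215  25  25 343] ((684.9961547851562, -132.5078582763672), (42.03349685668945, 34.36568069458008), 32.29091262817383) ((687.172119140625, -135.92364501953125), 21.497385025024414) 0.04955595921336138
```

View pics/w3.png

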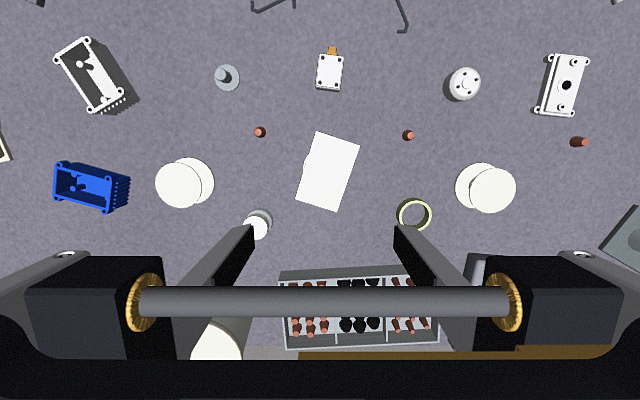

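>>> arm_command:
  linear:
    - [0, -0.1, 0]
    - [-0.1, -0.25, 0]
    - [-0.2, -0.4, 0]
    - [-0.25, -0.59, -0.12]
    - [-0.25, -0.59, -0.12]
    - [-0.25, -0.59, -0.12]
    - [-0.25, -0.59, -0.12]
    - [-0.25, -0.59, -0.12]
    - [-0.25, -0.59, -0.12]
  delta_rot:
    - [0, 0, -0.3]
    - [0, 0, -0.6]
    - [0, 0, -0.9]
    - [0, 0, -1]
    - [0, 0, -1]
    - [0, 0, -1]
    - [0, 0, -1]
    - [0, 0, -1]
    - [0, 0, -1]
  grip: [94, 94, 94, 94, 94, 94, 94, 94, 94]

```text
clock: 6.15
eef_pos: [0.4446, -0.3781, 0.251]
tcp_rot: [-0.819, -3.029, -0.002]
wrist_force: [-0.2, 0.8, -0.3]
grip_width: 0.094
grasp_force: 0.0
```

>>> arm_command:
  linear:
    - [0, 0, 0]
    - [0, 0, 0]
    - [0, 0, 0]
    - [0, 0, 0]
  delta_rot:
    - [0, 0, -1]
    - [0, 0, -1]
    - [0, 0, -1]
    - [0, 0, -1]
  grip: [94, 94, 94, 94]

```text
clock: 6.55
eef_pos: [0.448, -0.3739, 0.2537]
tcp_rot: [1.577, 2.717, 0.0]
wrist_force: [0.2, -0.3, -0.1]
grip_width: 0.0942
grasp_force: 0.0
```

>>> arm_command:
  linear:
    - [0, 0, 0]
    - [0, 0, 0]
    - [0, 0, 0]
    - [0, 0, 0]
  delta_rot:
    - [0, 0, -1]
    - [0, 0, -1]
    - [0, 0, -1]
    - [0, 0, -1]
  grip: [94, 94, 94, 94]

```text
clock: 6.95
eef_pos: [0.448, -0.3739, 0.2537]
tcp_rot: [2.227, 2.216, 0.0]
wrist_force: [0.2, 0.1, -0.4]
grip_width: 0.0938
grasp_force: 0.0
```

>>> arm_command:
  linear:
    - [0, 0, 0]
    - [0, 0, 0]
    - [0, 0, 0]
    - [0, 0, 0]
  delta_rot:
    - [0, 0, -1]
    - [0, 0, -1]
    - [0, 0, -1]
    - [0, 0, -1]
  grip: [94, 94, 94, 94]

```text
clock: 7.35
eef_pos: [0.448, -0.3739, 0.2537]
tcp_rot: [2.724, 1.564, 0.0]
wrist_force: [0.1, -0.5, -0.1]
grip_width: 0.0941
grasp_force: 0.0
```

>>> arm_command:
  linear:
    - [0, 0, 0]
    - [0, 0, 0]
    - [0, 0, 0]
    - [0, 0, 0]
    - [0, 0, 0]
    - [0, 0, 0]
  delta_rot:
    - [0, 0, -1]
    - [0, 0, -1]
    - [0, 0, -1]
    - [0, 0, -1]
    - [0, 0, -1]
    - [0, 0, -1]
  grip: [94, 94, 94, 94, 94, 94]

```text
clock: 7.95
eef_pos: [0.4479, -0.3741, 0.2536]
tcp_rot: [3.033, 0.818, 0.0]
wrist_force: [-0.1, -0.4, 0.1]
grip_width: 0.0937
grasp_force: 0.0
```

```bash
cat >> h.py <<'E'
def yaw(s=None):
    s=s or read_state(); T=R.from_rotvec(s["tcp_rot"]).as_matrix()
    return np.degrees(np.arctan2(-T[0,1],T[1,1]))
def where():
    s=read_state(); print("clk",round(s["clock"],2),"tcp",s["eef_pos"].round(4),"yaw",yaw(s).round(2),"q",s["joints"].round(2),"F",np.round(s["wrist_force"],1),"g",round(s["grip_width"],4),round(s["grasp_force"],1)); return s
E
python3 - <<'E'
from h import *
where()
f,P,o=look("w4",["housing"])
Q=cloud(np.load("scene0.npz")).reshape(-1,3)
q=Q[(Q[:,2]>.07)&(Q[:,2]<.3)&(Q[:,1]<-.3)&(Q[:,1]>-.7)&(Q[:,0]>.3)&(Q[:,0]<.75)]
for y in np.arange(-.7,-.3,.04):
    a=q[(q[:,1]>=y)&(q[:,1]<y+.04)]
    if len(a)>3: print(y.round(2),a.min(0).round(3),a.max(0).round(3))
E
```

```text
clk 7.95 tcp [ 0.4479 -0.3741  0.2536] yaw -149.81 q [-0.76  0.34  1.35  0.    1.45  0.29] F [-0.1 -0.4  0.1] g 0.0937 0.0
housing 0.7 [326. 180.] 2924 med [ 0.446 -0.376  0.013] ztop 0.0468 rect [array([ 446.1, -375.5]), array([94.4, 68.1]), np.float64(27.6)] [244. 245. 247.]
housing 0.57 [421.  87.] 4138 med [ 0.626 -0.422  0.026] ztop 0.0467 rect [array([ 620.4, -421.2]), array([94.3, 69.4]), np.float64(73.0)] [ 53. 112. 240.]
-0.7 [ 0.388 -0.7    0.07 ] [ 0.619 -0.66   0.195]
-0.66 [ 0.394 -0.66   0.07 ] [ 0.626 -0.62   0.195]
-0.62 [ 0.372 -0.62   0.07 ] [ 0.602 -0.58   0.195]
-0.58 [ 0.366 -0.58   0.07 ] [ 0.603 -0.54   0.194]
-0.54 [ 0.413 -0.54   0.07 ] [ 0.604 -0.5    0.186]
-0.5 [ 0.411 -0.5    0.141] [ 0.578 -0.486  0.177]
```

View pics/w4.png

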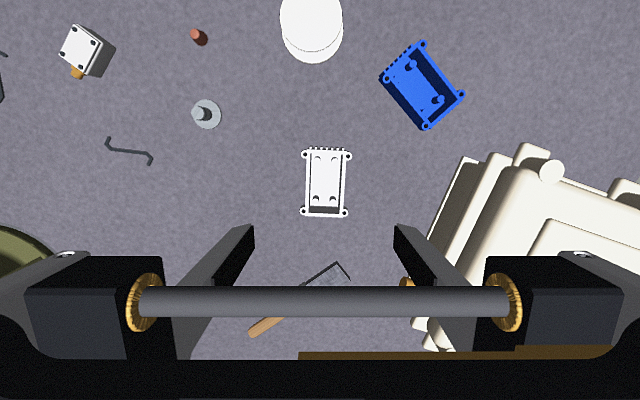

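Run:
```python
from h import *
th=np.radians(27.6); c=np.array([.4461,-.3755])
for n in("scene0","side0","w4"):
    Q=cloud(np.load(n+".npz")).reshape(-1,3)
    Q=Q[(Q[:,2]>.08)&(Q[:,2]<.22)&(Q[:,1]<-.3)&(Q[:,1]>-.8)&(Q[:,0]>.2)&(Q[:,0]<.7)]
    if n=="w4": Q=Q[Q[:,2]<.2]
    a=(Q[:,:2]-c)@np.array([np.cos(th),np.sin(th)]); b=(Q[:,:2]-c)@np.array([-np.sin(th),np.cos(th)])
    d=np.hypot(np.clip(abs(a)-.0375,0,None),np.clip(abs(b)-.0885,0,None)); i=np.argsort(d)[:400:40]
    print(n,len(Q)); print(np.c_[d[i],a[i],b[i],Q[i]].round(3))
```

```text
scene0 20701
[[ 0.033 -0.071 -0.089  0.425 -0.487  0.17 ]
 [ 0.04  -0.075 -0.101  0.426 -0.5    0.168]
 [ 0.045 -0.079 -0.105  0.424 -0.505  0.169]
 [ 0.049 -0.081 -0.112  0.427 -0.512  0.172]
 [ 0.054 -0.082 -0.119  0.428 -0.519  0.175]
 [ 0.059 -0.09  -0.116  0.42  -0.52   0.179]
 [ 0.063 -0.037 -0.152  0.484 -0.527  0.182]
 [ 0.067 -0.09  -0.129  0.426 -0.532  0.182]
 [ 0.069 -0.053 -0.156  0.472 -0.538  0.184]
 [ 0.072 -0.06  -0.157  0.466 -0.542  0.184]]
side0 10326
[[ 0.036 -0.074 -0.088  0.421 -0.487  0.169]
 [ 0.048 -0.083 -0.104  0.421 -0.506  0.174]
 [ 0.052 -0.089 -0.098  0.413 -0.503  0.176]
 [ 0.056 -0.083 -0.121  0.429 -0.521  0.174]
 [ 0.06  -0.081 -0.13   0.434 -0.528  0.169]
 [ 0.064 -0.072 -0.142  0.449 -0.535  0.181]
 [ 0.066 -0.066 -0.148  0.456 -0.538  0.182]
 [ 0.068 -0.071 -0.148  0.451 -0.539  0.183]
 [ 0.069 -0.094 -0.129  0.422 -0.533  0.179]
 [ 0.071 -0.041 -0.159  0.483 -0.536  0.184]]
w4 19106
[[ 0.034 -0.072 -0.086  0.422 -0.485  0.171]
 [ 0.038 -0.075 -0.086  0.419 -0.487  0.165]
 [ 0.04  -0.077 -0.093  0.421 -0.494  0.173]
 [ 0.048 -0.052 -0.134  0.463 -0.518  0.142]
 [ 0.049 -0.052 -0.135  0.462 -0.519  0.146]
 [ 0.05  -0.038 -0.138  0.477 -0.515  0.141]
 [ 0.051 -0.04  -0.139  0.475 -0.517  0.147]
 [ 0.052 -0.058 -0.136  0.458 -0.523  0.148]
 [ 0.053 -0.03  -0.141  0.485 -0.515  0.142]
 [ 0.054 -0.045 -0.142  0.472 -0.522  0.148]]
```

>>> arm_command:
  linear:
    - [-0.003, -0.002, 0]
    - [-0.003, -0.002, -0.08]
    - [-0.003, -0.002, -0.16]
    - [-0.003, -0.002, -0.24]
    - [-0.003, -0.002, -0.31]
    - [-0.003, -0.002, -0.36]
    - [-0.003, -0.002, -0.39]
    - [-0.003, -0.002, -0.402]
    - [-0.003, -0.002, -0.402]
    - [-0.003, -0.002, -0.402]
    - [-0.003, -0.002, -0.402]
    - [-0.003, -0.002, -0.402]
    - [-0.003, -0.002, -0.402]
    - [-0.003, -0.002, -0.402]
    - [-0.003, -0.002, -0.402]
  delta_rot:
    - [0, 0, -0.087]
    - [0, 0, -0.087]
    - [0, 0, -0.087]
    - [0, 0, -0.087]
    - [0, 0, -0.087]
    - [0, 0, -0.087]
    - [0, 0, -0.087]
    - [0, 0, -0.087]
    - [0, 0, -0.087]
    - [0, 0, -0.087]
    - [0, 0, -0.087]
    - [0, 0, -0.087]
    - [0, 0, -0.087]
    - [0, 0, -0.087]
    - [0, 0, -0.087]
  grip: [94, 94, 94, 94, 94, 94, 94, 94, 94, 50, 50, 50, 50, 50, 50]
  newtons: 25

```text
clock: 9.55
eef_pos: [0.446, -0.3758, 0.0125]
tcp_rot: [3.052, 0.744, 0.0]
wrist_force: [-0.8, 0.1, 2.3]
grip_width: 0.0537
grasp_force: 25.0
```

Run:
```python
from h import *
where()
```

```text
clk 9.55 tcp [ 0.446  -0.3758  0.0125] yaw -152.58 q [-0.76  0.6   1.58 -0.    0.96  0.33] F [-0.8  0.1  2.3] g 0.0537 25.0
```

>>> arm_command:
  linear:
    - [0, 0, 0.06]
    - [0, 0, 0.14]
    - [0, 0, 0.22]
    - [0.03, 0.08, 0.26]
    - [0.06, 0.16, 0.26]
    - [0.1, 0.24, 0.26]
    - [0.13, 0.32, 0.26]
    - [0.16, 0.4, 0.26]
    - [0.2, 0.48, 0.26]
    - [0.23, 0.55, 0.26]
    - [0.246, 0.601, 0.26]
    - [0.246, 0.601, 0.26]
    - [0.246, 0.601, 0.26]
    - [0.246, 0.601, 0.26]
  delta_rot:
    - [0, 0, 0]
    - [0, 0, 0]
    - [0, 0, 0]
    - [0, 0, -0.1]
    - [0, 0, -0.2]
    - [0, 0, -0.35]
    - [0, 0, -0.5]
    - [0, 0, -0.65]
    - [0, 0, -0.8]
    - [0, 0, -0.9]
    - [0, 0, -1]
    - [0, 0, -1]
    - [0, 0, -1]
    - [0, 0, -1]
  grip: [50, 50, 50, 50, 50, 50, 50, 50, 50, 50, 50, 50, 50, 50]

```text
clock: 10.95
eef_pos: [0.593, -0.0158, 0.1679]
tcp_rot: [3.141, -0.071, -0.001]
wrist_force: [-0.1, -1.7, -4.6]
grip_width: 0.0538
grasp_force: 25.0
```

>>> arm_command:
  linear:
    - [0, 0, 0]
    - [0, 0, 0]
    - [0, 0, 0]
    - [0, 0, 0]
    - [0, 0, 0]
  delta_rot:
    - [0, 0, -0.25]
    - [0, 0, -0.5]
    - [0, 0, -0.514]
    - [0, 0, -0.514]
    - [0, 0, -0.514]
  grip: [50, 50, 50, 50, 50]

```text
clock: 11.45
eef_pos: [0.5933, -0.0155, 0.1683]
tcp_rot: [3.103, -0.488, -0.0]
wrist_force: [0.3, -0.1, -4.0]
grip_width: 0.0541
grasp_force: 25.0
```

Run:
```python
from h import *
where()
f,P,o=look("w5",["housing","plate_stand"])
look("s5",["housing","plate_stand"],"scene"); look("d5",["housing","plate_stand"],"side")
```

```text
clk 11.45 tcp [ 0.5933 -0.0155  0.1683] yaw 162.13 q [-0.09  0.43  1.44 -0.    1.28  1.79] F [ 0.3 -0.1 -4. ] g 0.0541 25.0
housing 0.87 [627.  59.] 1251 med [ 0.629 -0.374  0.013] ztop 0.0266 rect [array([ 631.8, -372. ]), array([ 8.1, 48.7]), np.float64(80.5)] [11. 23. 59.]
plate_stand 0.75 [322. 154.] 1534 med [ 0.639 -0.029  0.05 ] ztop 0.1577 rect [array([639.3, -29.5]), array([43.3,  3.3]), np.float64(72.1)] [244. 244. 246.]
housing 0.88 [336. 156.] 1019 med [ 0.608 -0.029  0.185] ztop 0.2024 rect [array([592.1, -16.8]), array([67.4, 99.2]), np.float64(72.8)] [115. 114. 112.]
housing 0.73 [230. 312.] 2085 med [ 0.622 -0.423  0.028] ztop 0.047 rect [array([ 621.9, -421.1]), array([95. , 70.5]), np.float64(73.4)] [ 30.  60. 108.]
plate_stand 0.84 [328. 207.] 1203 med [ 0.597 -0.024  0.049] ztop 0.0521 rect [array([593.2, -15.5]), array([ 76.8, 119.1]), np.float64(71.8)] [214. 209. 189.]
plate_stand 0.4 [281. 267.] 1294 med [ 0.622 -0.268  0.048] ztop 0.0515 rect [array([ 615. , -258.7]), array([73.3, 75.6]), np.float64(44.0)] [206. 201. 183.]
housing 0.71 [398. 312.] 561 med [ 0.635 -0.387  0.035] ztop 0.0466 rect [array([ 620.4, -422.5]), array([94.6, 65.3]), np.float64(74.3)] [ 88.  91. 117.]
housing 0.55 [345. 162.] 841 med [ 0.597 -0.032  0.185] ztop 0.2019 rect [array([592.6, -18.2]), array([68.6, 93.7]), np.float64(71.7)] [98. 94. 95.]
plate_stand 0.89 [344. 208.] 1060 med [ 0.59  -0.024  0.048] ztop 0.0518 rect [array([593.3, -17.5]), array([ 80.4, 115.2]), np.float64(72.0)] [201. 188. 166.]
```

View pics/w5.png

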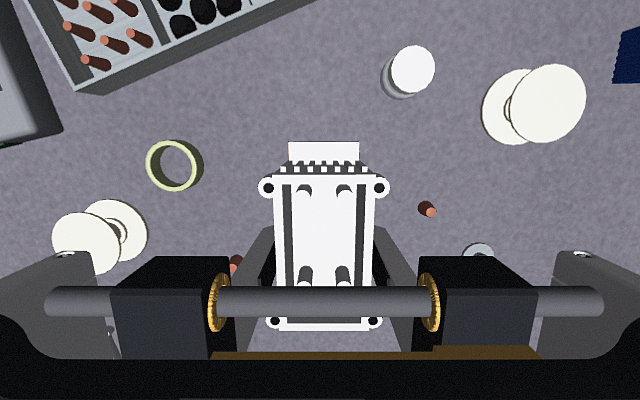

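>>> arm_command:
  linear:
    - [0, 0, -0.05]
    - [0, 0, -0.1]
    - [0, 0, -0.14]
    - [0, 0, -0.16]
    - [0, 0, -0.17]
    - [0, 0, -0.175]
    - [0, 0, -0.176]
    - [0, 0, -0.176]
    - [0, 0, -0.176]
  delta_rot:
    - [0, 0, 0]
    - [0, 0, 0]
    - [0, 0, 0]
    - [0, 0, 0]
    - [0, 0, 0]
    - [0, 0, 0]
    - [0, 0, 0]
    - [0, 0, 0]
    - [0, 0, 0]
  grip: [50, 50, 50, 50, 50, 50, 50, 50, 50]

```text
clock: 12.8
eef_pos: [0.5938, -0.015, 0.0634]
tcp_rot: [-3.103, 0.491, -0.002]
wrist_force: [-0.3, 0.7, -4.2]
grip_width: 0.0538
grasp_force: 25.0
```

>>> arm_command:
  linear:
    - [0, 0, -0.0015]
    - [0, 0, -0.0015]
    - [0, 0, -0.0015]
    - [0, 0, -0.0015]
    - [0, 0, -0.0015]
    - [0, 0, -0.0015]
    - [0, 0, 0.03]
    - [0, 0, 0.1]
    - [0, 0, 0.17]
    - [0, 0, 0.25]
    - [0, 0, 0.3]
    - [0, 0, 0.3]
    - [0, 0, 0.3]
  delta_rot:
    - [0, 0, 0]
    - [0, 0, 0]
    - [0, 0, 0]
    - [0, 0, 0]
    - [0, 0, 0]
    - [0, 0, 0]
    - [0, 0, 0]
    - [0, 0, 0]
    - [0, 0, 0]
    - [0, 0, 0]
    - [0, 0, 0]
    - [0, 0, 0]
    - [0, 0, 0]
  grip: [50, 50, 90, 90, 90, 90, 94, 94, 94, 94, 94, 94, 94]

```text
clock: 14.1
eef_pos: [0.5934, -0.015, 0.2425]
tcp_rot: [-3.103, 0.492, -0.0]
wrist_force: [-0.3, 1.2, 0.1]
grip_width: 0.0942
grasp_force: 0.0
```

```bash
cat >> h.py <<'E'
def tops(P,c,zr,r=.075):
    "min-area rect (mm) of the points in height band zr within r of c"
    q=P[(P[...,2]>zr[0])&(P[...,2]<zr[1])&(np.hypot(P[...,0]-c[0],P[...,1]-c[1])<r)]
    (cx,cy),(w,h),a=cv2.minAreaRect((q[:,:2]*1000).astype(np.float32))
    if w<h: w,h,a=h,w,a-90
    return np.round([cx,cy,w,h,a,np.median(q[:,2])*1000,len(q)],2)
E
python3 - <<'E'
from h import *
where()
for c in("wrist","scene","side"):
    f=imaging.grab_frame(c); save(f,"h6"+c+".png"); P=cloud(f)
    print(c,"housing",tops(P,(.5935,-.015),(.089,.103)),"plate",tops(P,(.5935,-.015),(.044,.0545)))
    np.savez("h6"+c,**{k:np.array(v) for k,v in f.items()})
E
```

```text
clk 14.1 tcp [ 0.5934 -0.015   0.2425] yaw 162.0 q [-0.09  0.37  1.34  0.    1.43  1.8 ] F [-0.3  1.2  0.1] g 0.0942 0.0
wrist housing [ 594.02  -13.87   93.78   68.99  -17.68   95.64 1342.  ] plate [ 599.32  -16.02  102.35   74.05  -17.95   50.52 1593.  ]
scene housing [592.49 -14.09  99.61  69.86 -18.48  94.74 331.  ] plate [593.99 -15.83 116.79  75.67 -17.65  50.17 298.  ]
side housing [593.35 -16.42  94.29  70.7  -18.77  94.45 266.  ] plate [592.73 -18.71 116.51  73.36 -15.2   49.74 255.  ]
```

>>> arm_command:
  linear:
    - [-0.03, 0.07, 0]
    - [-0.06, 0.15, 0]
    - [-0.09, 0.23, 0]
    - [-0.12, 0.31, 0]
    - [-0.14, 0.39, 0]
    - [-0.17, 0.47, 0]
    - [-0.2, 0.55, 0]
    - [-0.22, 0.6, -0.05]
    - [-0.232, 0.643, -0.129]
    - [-0.232, 0.643, -0.129]
    - [-0.232, 0.643, -0.129]
    - [-0.232, 0.643, -0.129]
    - [-0.232, 0.643, -0.129]
    - [-0.232, 0.643, -0.129]
  delta_rot:
    - [0, 0, 0.05]
    - [0, 0, 0.1]
    - [0, 0, 0.2]
    - [0, 0, 0.3]
    - [0, 0, 0.4]
    - [0, 0, 0.4]
    - [0, 0, 0.4]
    - [0, 0, 0.4]
    - [0, 0, 0.4]
    - [0, 0, 0.4]
    - [0, 0, 0.4]
    - [0, 0, 0.4]
    - [0, 0, 0.4]
    - [0, 0, 0.4]
  grip: [94, 94, 94, 94, 94, 94, 94, 94, 94, 94, 94, 94, 94, 94]

```text
clock: 15.65
eef_pos: [0.4551, 0.3703, 0.1666]
tcp_rot: [-3.136, 0.166, -0.002]
wrist_force: [0.6, 0.8, 0.3]
grip_width: 0.0941
grasp_force: 0.0
```

Run:
```python
from h import *
s=where()
f=imaging.grab_frame("wrist"); save(f,"c7.png"); np.savez("c7",**{k:np.array(v) for k,v in f.items()}); P=cloud(f)
c=(.4544,.371)
for zr in((.005,.03),(.01,.0165),(.017,.022),(.0225,.03)): print(zr,tops(P,c,zr))
```

```text
clk 15.65 tcp [0.4551 0.3703 0.1666] yaw 173.93 q [ 0.62  0.41  1.46 -0.    1.27  2.3 ] F [0.6 0.8 0.3] g 0.0941 0.0
(0.005, 0.03) [ 455.02  371.4    94.1    69.52   -5.72   19.5  3653.  ]
(0.01, 0.0165) [454.77 371.9   93.51  68.33  -5.75  13.36 956.  ]
(0.017, 0.022) [ 455.17  371.59   85.58   43.82   -5.23   19.86 2468.  ]
(0.0225, 0.03) [455.07 371.63  78.67  10.7   -6.06  24.9  160.  ]
```

View pics/c7.png

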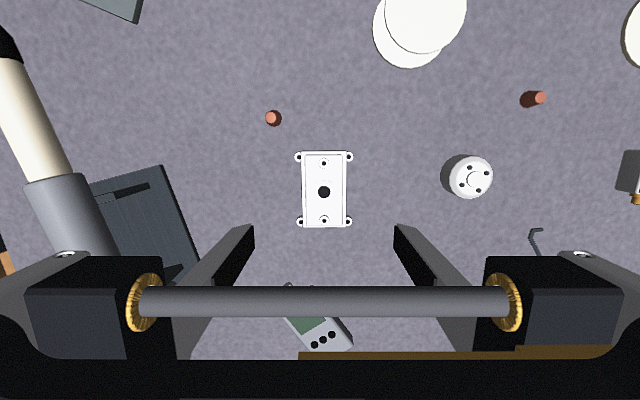

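>>> arm_command:
  linear:
    - [0, 0, -0.08]
    - [0, 0, -0.16]
    - [0, 0, -0.22]
    - [0, 0, -0.25]
    - [0, 0, -0.265]
    - [0, 0, -0.272]
    - [0, 0, -0.272]
    - [0, 0, -0.272]
    - [0, 0, -0.272]
    - [0, 0, -0.272]
    - [0, 0, -0.272]
    - [0, 0, -0.272]
    - [0, 0, -0.272]
  delta_rot:
    - [0, 0, 0.012]
    - [0, 0, 0.012]
    - [0, 0, 0.012]
    - [0, 0, 0.012]
    - [0, 0, 0.012]
    - [0, 0, 0.012]
    - [0, 0, 0.012]
    - [0, 0, 0.012]
    - [0, 0, 0.012]
    - [0, 0, 0.012]
    - [0, 0, 0.012]
    - [0, 0, 0.012]
    - [0, 0, 0.012]
  grip: [94, 94, 94, 94, 94, 94, 94, 50, 50, 50, 50, 50, 50]
  newtons: 25

```text
clock: 17.0
eef_pos: [0.4543, 0.3708, 0.0022]
tcp_rot: [-3.138, 0.154, -0.0]
wrist_force: [-0.3, -0.4, 1.7]
grip_width: 0.0539
grasp_force: 25.0
```

Run:
```python
from h import *
where()
```

```text
clk 17.0 tcp [0.4543 0.3708 0.0022] yaw 174.36 q [ 0.62  0.62  1.58 -0.    0.95  2.29] F [-0.3 -0.4  1.7] g 0.0539 25.0
```

>>> arm_command:
  linear:
    - [0, 0, 0.07]
    - [0, 0, 0.15]
    - [0, 0, 0.23]
    - [0.02, -0.05, 0.3]
    - [0.05, -0.13, 0.3]
    - [0.08, -0.21, 0.3]
    - [0.1, -0.29, 0.3]
    - [0.13, -0.37, 0.3]
    - [0.16, -0.45, 0.3]
    - [0.19, -0.53, 0.3]
    - [0.22, -0.6, 0.3]
    - [0.231, -0.643, 0.3]
    - [0.231, -0.643, 0.3]
    - [0.231, -0.643, 0.3]
    - [0.231, -0.643, 0.3]
    - [0.231, -0.643, 0.3]
  delta_rot:
    - [0, 0, 0]
    - [0, 0, 0]
    - [0, 0, 0]
    - [0, 0, 0]
    - [0, 0, -0.05]
    - [0, 0, -0.1]
    - [0, 0, -0.15]
    - [0, 0, -0.2]
    - [0, 0, -0.3]
    - [0, 0, -0.4]
    - [0, 0, -0.412]
    - [0, 0, -0.412]
    - [0, 0, -0.412]
    - [0, 0, -0.412]
    - [0, 0, -0.412]
    - [0, 0, -0.412]
  grip: [50, 50, 50, 50, 50, 50, 50, 50, 50, 50, 50, 50, 50, 50, 50, 50]

```text
clock: 18.6
eef_pos: [0.5927, -0.0139, 0.1821]
tcp_rot: [-3.103, 0.489, -0.0]
wrist_force: [-0.3, 0.8, -1.4]
grip_width: 0.0538
grasp_force: 25.0
```

Run:
```python
from h import *
s=where(); zb=s["eef_pos"][2]-.002
for c in("scene","side"):
    f=imaging.grab_frame(c); P=cloud(f); save(f,"c8"+c+".png")
    print(c,"cover",tops(P,(.593,-.015),(zb+.004,zb+.035)),tops(P,(.593,-.015),(zb+.017,zb+.0235)),"housing",tops(P,(.5935,-.015),(.089,.1)))
```

```text
clk 18.6 tcp [ 0.5927 -0.0139  0.1821] yaw 162.08 q [-0.09  0.41  1.42  0.    1.31  1.8 ] F [-0.3  0.8 -1.4] g 0.0538 25.0
scene cover [595.7  -15.98  94.65  80.13 -24.74 199.37 665.  ] [592.52 -17.61  91.57  72.53   2.49 200.36 305.  ] housing [593.33 -16.06  98.94  70.25 -17.83  94.84 338.  ]
side cover [592.36 -18.61  95.36  75.96 -20.32 197.73 516.  ] [591.89 -19.41  84.46  70.67 -13.1  199.41 233.  ] housing [593.35 -16.42  94.55  70.79 -17.05  94.3  266.  ]
```

Run:
```python
from h import *
e=[]
for i in range(8):
    e.append(np.r_[read_state()["eef_pos"],np.radians(yaw())]); f=imaging.grab_frame("wrist")
e=np.array(e); print(e.round(4), e.mean(0).round(5))
save(f,"w9.png"); np.savez("w9",**{k:np.array(v) for k,v in f.items()}); P=cloud(f)
print(tops(P,(.593,-.015),(.19,.21)))
```

```text
[[ 0.5927 -0.0141  0.1822  2.8287]
 [ 0.5928 -0.0143  0.1822  2.8284]
 [ 0.5928 -0.0144  0.1822  2.8282]
 [ 0.5928 -0.0146  0.1821  2.828 ]
 [ 0.5928 -0.0147  0.1821  2.8278]
 [ 0.5928 -0.0148  0.1821  2.8276]
 [ 0.5929 -0.0149  0.1821  2.8276]
 [ 0.5929 -0.0149  0.1821  2.8274]] [ 0.59282 -0.0146   0.18212  2.82798]
[  600.67   -16.65    79.11    77.69   -18.23   199.55 11202.  ]
```

View pics/w9.png

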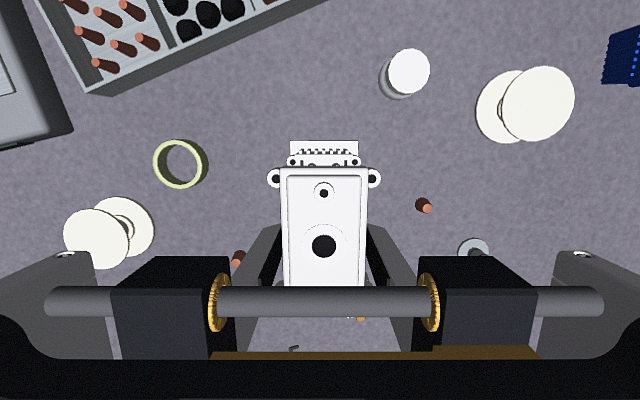

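Run:
```python
from h import *
def hole(f,box,z,tcp,yawd):
    x0,x1,y0,y1=box; g=f["frame"].mean(-1)[y0:y1,x0:x1]
    n,l,st,ce=cv2.connectedComponentsWithStats((g<70).astype(np.uint8)); i=1+np.argmax(st[1:,4]); c=ce[i]+[x0,y0]
    r=cv2.undistortPoints(c.reshape(1,1,2),np.array(f["mtx"],float),np.array([f["k1"],0,0,0,0.]))[0,0]
    d=att(f)@np.r_[r,1]; e=np.array(f["eye"]); p=e+d*(z-e[2])/d[2]; o=p[:2]-tcp
    t=np.radians(yawd-180); print(c.round(1),st[i,4],p.round(4),"x',y' mm",(np.array([[np.cos(t),np.sin(t)],[-np.sin(t),np.cos(t)]])@o*1000).round(2))
hole(np.load("c7.npz"),(305,343,175,207),.0202,np.array([.4543,.3708]),174.36)
hole(np.load("w9.npz"),(300,346,228,266),.1821-.0022+.0202,np.array([.5929,-.0149]),162.0)
```

```text
[323.5 191.7] 108 [0.4546 0.3716 0.0202] x',y' mm [0.17 0.84]
[323.5 245.8] 424 [ 0.5933 -0.0143  0.2001] x',y' mm [0.15 0.7 ]
```

>>> arm_command:
  linear:
    - [0, 0, -0.05]
    - [0, 0, -0.09]
    - [0, 0, -0.12]
    - [0, 0, -0.132]
    - [0, 0, -0.137]
    - [0, 0, -0.139]
    - [0, 0, -0.139]
    - [0, 0, -0.139]
    - [0, 0, -0.139]
    - [0, 0, -0.141]
    - [0, 0, -0.141]
    - [0, 0, -0.141]
  delta_rot:
    - [0, 0, 0]
    - [0, 0, 0]
    - [0, 0, 0]
    - [0, 0, 0]
    - [0, 0, 0]
    - [0, 0, 0]
    - [0, 0, 0]
    - [0, 0, 0]
    - [0, 0, 0]
    - [0, 0, 0]
    - [0, 0, 0]
    - [0, 0, 0]
  grip: [50, 50, 50, 50, 50, 50, 50, 50, 50, 50, 50, 50]

```text
clock: 20.3
eef_pos: [0.5931, -0.015, 0.0981]
tcp_rot: [-3.103, 0.491, -0.002]
wrist_force: [-1.5, 0.1, 6.0]
grip_width: 0.0538
grasp_force: 25.0
```

Run:
```python
from h import *
where()
```

```text
clk 20.3 tcp [ 0.5931 -0.015   0.0981] yaw 162.0 q [-0.09  0.5   1.51 -0.    1.14  1.8 ] F [-1.5  0.1  6. ] g 0.0538 25.0
```

Contact with 6 N up. Release and check.

>>> arm_command:
  linear:
    - [0, 0, 0]
    - [0, 0, 0]
    - [0, 0, 0]
    - [0, 0, 0.02]
    - [0, 0, 0.1]
    - [0, 0, 0.18]
    - [0, 0, 0.25]
    - [0, 0, 0.25]
    - [0, 0, 0.25]
    - [0, 0, 0.25]
    - [0, 0, 0.25]
  delta_rot:
    - [0, 0, 0]
    - [0, 0, 0]
    - [0, 0, 0]
    - [0, 0, 0]
    - [0, 0, 0]
    - [0, 0, 0]
    - [0, 0, 0]
    - [0, 0, 0]
    - [0, 0, 0]
    - [0, 0, 0]
    - [0, 0, 0]
  grip: [80, 80, 80, 80, 94, 94, 94, 94, 94, 94, 94]

```text
clock: 21.4
eef_pos: [0.5924, -0.015, 0.2462]
tcp_rot: [3.103, -0.492, -0.004]
wrist_force: [0.3, 0.3, -0.1]
grip_width: 0.0941
grasp_force: 0.0
```

Run:
```python
from h import *
where()
for c in("wrist","scene","side"):
    f=imaging.grab_frame(c); P=cloud(f); np.savez("v10"+c,**{k:np.array(v) for k,v in f.items()})
    print(c,"cover",tops(P,(.593,-.015),(.1,.125)),tops(P,(.593,-.015),(.1135,.1185)))
    if c!="wrist":
        u,v=(330,193) if c=="scene" else (343,190)
        cr=f["frame"][v-45:v+45,u-60:u+60,::-1]
        cv2.imwrite(f"pics/v10{c}.png",cv2.resize(cr,None,fx=6,fy=6,interpolation=cv2.INTER_CUBIC))
a=[cv2.imread(f"pics/v10{c}.png") for c in("scene","side")]
cv2.imwrite("pics/v10.png",cv2.resize(np.vstack(a),(400,600)) if 0 else np.hstack([cv2.resize(x,(400,300)) for x in a]))
```

```text
clk 21.4 tcp [ 0.5924 -0.015   0.2462] yaw 161.99 q [-0.09  0.37  1.33  0.    1.44  1.8 ] F [ 0.3  0.3 -0.1] g 0.0941 0.0
wrist cover [ 594.55  -14.19   92.89   69.02  -18.2   115.5  4000.  ] [ 594.    -14.25   85.38   43.79  -18.27  115.84 2732.  ]
scene cover [594.38 -16.69  96.14  69.95 -17.23 114.8  624.  ] [594.11 -16.06  86.42  47.2  -16.58 116.21 321.  ]
side cover [593.74 -16.63  93.92  68.2  -18.8  113.89 528.  ] [593.08 -17.32  85.12  47.74 -16.19 115.51 262.  ]
```

View pics/v10.png

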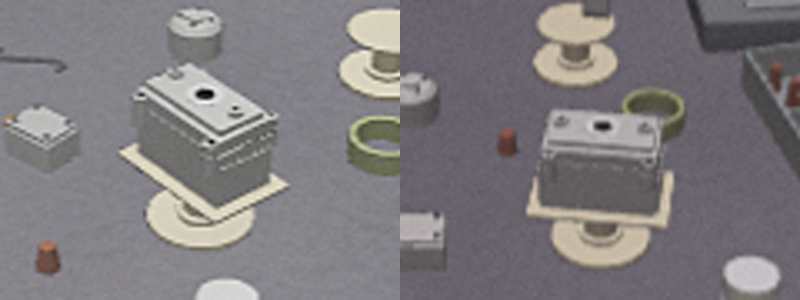

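>>> arm_command:
  linear:
    - [-0.07, -0.08, 0]
    - [-0.14, -0.16, 0]
    - [-0.21, -0.24, -0.05]
    - [-0.245, -0.283, -0.11]
    - [-0.245, -0.283, -0.11]
    - [-0.245, -0.283, -0.11]
    - [-0.245, -0.283, -0.11]
    - [-0.245, -0.283, -0.11]
    - [-0.245, -0.283, -0.11]
    - [-0.245, -0.283, -0.11]
  delta_rot:
    - [0, 0, 0]
    - [0, 0, 0]
    - [0, 0, 0]
    - [0, 0, 0]
    - [0, 0, 0]
    - [0, 0, 0]
    - [0, 0, 0]
    - [0, 0, 0]
    - [0, 0, 0]
    - [0, 0, 0]
  grip: [94, 94, 94, 94, 94, 94, 94, 94, 94, 94]

```text
clock: 22.55
eef_pos: [0.4465, -0.1843, 0.1818]
tcp_rot: [3.103, -0.49, 0.001]
wrist_force: [0.1, -0.1, 0.1]
grip_width: 0.0936
grasp_force: 0.0
```

```bash
cat >> h.py <<'E'
def circ(P,c,zr,r=.04):
    q=P[(P[...,2]>zr[0])&(P[...,2]<zr[1])&(np.hypot(P[...,0]-c[0],P[...,1]-c[1])<r)]
    (cx,cy),rad=cv2.minEnclosingCircle((q[:,:2]*1000).astype(np.float32)); return np.round([cx,cy,2*rad,np.median(q[:,2])*1000,len(q)],1)
E
python3 - <<'E'
from h import *
s=where(); f,P,o=look("m11",["mask"])
c=s["eef_pos"][:2]
for zr in((.03,.045),(.002,.008)): print(circ(P,c,zr,.03),circ(P,c,zr,.045))
E
```

```text
clk 22.55 tcp [ 0.4465 -0.1843  0.1818] yaw 162.07 q [-0.47  0.17  1.74  0.    1.23  1.42] F [ 0.1 -0.1  0.1] g 0.0936 0.0
mask 0.78 [322. 190.] 814 med [ 0.446 -0.18   0.005] ztop 0.0366 rect [array([ 442.7, -179.1]), array([17.1, 16.7]), np.float64(33.7)] [186. 193. 200.]
[ 442.8 -179.4   18.4   35.6  193. ] [ 442.8 -179.4   18.4   35.6  193. ]
[ 446.1 -184.3   53.4    4.9  565. ] [ 442.8 -189.9   84.     4.9  571. ]
```

View pics/m11.png

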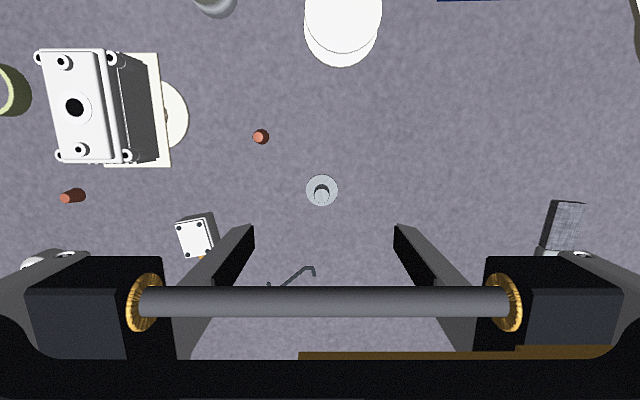

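>>> arm_command:
  linear:
    - [-0.0065, 0.007, -0.07]
    - [-0.0065, 0.007, -0.14]
    - [-0.0065, 0.007, -0.21]
    - [-0.0065, 0.007, -0.255]
    - [-0.0065, 0.007, -0.275]
    - [-0.0065, 0.007, -0.283]
    - [-0.0065, 0.007, -0.283]
    - [-0.0065, 0.007, -0.283]
    - [-0.0065, 0.007, -0.283]
    - [-0.0065, 0.007, -0.283]
    - [-0.0065, 0.007, -0.283]
    - [-0.0065, 0.007, -0.283]
    - [-0.0065, 0.007, -0.283]
    - [-0.0065, 0.007, -0.283]
    - [-0.0065, 0.007, -0.283]
    - [-0.0065, 0.007, -0.283]
    - [-0.0065, 0.007, -0.283]
    - [-0.0065, 0.007, -0.283]
  delta_rot:
    - [0, 0, 0]
    - [0, 0, 0]
    - [0, 0, 0]
    - [0, 0, 0]
    - [0, 0, 0]
    - [0, 0, 0]
    - [0, 0, 0]
    - [0, 0, 0]
    - [0, 0, 0]
    - [0, 0, 0]
    - [0, 0, 0]
    - [0, 0, 0]
    - [0, 0, 0]
    - [0, 0, 0]
    - [0, 0, 0]
    - [0, 0, 0]
    - [0, 0, 0]
    - [0, 0, 0]
  grip: [94, 94, 94, 94, 94, 60, 40, 30, 30, 14, 14, 14, 14, 14, 14, 14, 14, 14]
  newtons: 20

```text
clock: 24.45
eef_pos: [0.4419, -0.1806, 0.0116]
tcp_rot: [-3.103, 0.491, 0.0]
wrist_force: [-1.1, 0.2, -0.0]
grip_width: 0.0173
grasp_force: 20.0
```

Run:
```python
from h import *
where()
```

```text
clk 24.45 tcp [ 0.4419 -0.1806  0.0116] yaw 162.0 q [-0.46  0.41  1.89  0.    0.84  1.42] F [-1.1  0.2 -0. ] g 0.0173 20.0
```

>>> arm_command:
  linear:
    - [0, 0, 0.07]
    - [0, 0, 0.15]
    - [0, 0, 0.23]
    - [0.02, 0.02, 0.29]
    - [0.08, 0.09, 0.297]
    - [0.14, 0.15, 0.297]
    - [0.2, 0.22, 0.297]
    - [0.2525, 0.2755, 0.297]
    - [0.2525, 0.2755, 0.297]
    - [0.2525, 0.2755, 0.297]
    - [0.2525, 0.2755, 0.297]
    - [0.2525, 0.2755, 0.25]
    - [0.2525, 0.2755, 0.22]
    - [0.2525, 0.2755, 0.205]
    - [0.2525, 0.2755, 0.197]
    - [0.2525, 0.2755, 0.195]
    - [0.2525, 0.2755, 0.195]
    - [0.2525, 0.2755, 0.195]
  delta_rot:
    - [0, 0, 0]
    - [0, 0, 0]
    - [0, 0, 0]
    - [0, 0, 0]
    - [0, 0, 0]
    - [0, 0, 0]
    - [0, 0, 0]
    - [0, 0, 0]
    - [0, 0, 0]
    - [0, 0, 0]
    - [0, 0, 0]
    - [0, 0, 0]
    - [0, 0, 0]
    - [0, 0, 0]
    - [0, 0, 0]
    - [0, 0, 0]
    - [0, 0, 0]
    - [0, 0, 0]
  grip: [14, 14, 14, 14, 14, 14, 14, 14, 14, 14, 14, 14, 14, 14, 14, 14, 14, 14]

```text
clock: 26.25
eef_pos: [0.5937, -0.0154, 0.1295]
tcp_rot: [-3.103, 0.492, -0.002]
wrist_force: [0.3, -0.5, -1.3]
grip_width: 0.0173
grasp_force: 20.0
```

Run:
```python
from h import *
where()
```

```text
clk 26.25 tcp [ 0.5937 -0.0154  0.1295] yaw 161.99 q [-0.09  0.47  1.48  0.    1.2   1.8 ] F [ 0.3 -0.5 -1.3] g 0.0173 20.0
```

Lower the last ~2 mm.

>>> arm_command:
  linear:
    - [0, 0, -0.0015]
    - [0, 0, -0.003]
    - [0, 0, -0.003]
    - [0, 0, -0.003]
    - [0, 0, -0.003]
  delta_rot:
    - [0, 0, 0]
    - [0, 0, 0]
    - [0, 0, 0]
    - [0, 0, 0]
    - [0, 0, 0]
  grip: [14, 14, 14, 14, 14]

```text
clock: 26.75
eef_pos: [0.5937, -0.0153, 0.1276]
tcp_rot: [-3.103, 0.491, -0.002]
wrist_force: [-2.4, 0.8, 5.1]
grip_width: 0.0177
grasp_force: 20.0
```

>>> arm_command:
  linear:
    - [0, 0, 0]
    - [0, 0, 0]
    - [0, 0, 0]
    - [0, 0, 0]
    - [0, 0, 0.02]
    - [0, 0, 0.09]
    - [0, 0, 0.16]
    - [0, 0, 0.2]
    - [0, 0, 0.2]
    - [0, 0, 0.2]
    - [0, 0, 0.2]
  delta_rot:
    - [0, 0, 0]
    - [0, 0, 0]
    - [0, 0, 0]
    - [0, 0, 0]
    - [0, 0, 0]
    - [0, 0, 0]
    - [0, 0, 0]
    - [0, 0, 0]
    - [0, 0, 0]
    - [0, 0, 0]
    - [0, 0, 0]
  grip: [50, 50, 50, 50, 50, 50, 94, 94, 94, 94, 94]

```text
clock: 27.85
eef_pos: [0.593, -0.0153, 0.2456]
tcp_rot: [3.103, -0.492, -0.003]
wrist_force: [-0.5, 0.5, -0.6]
grip_width: 0.0867
grasp_force: 0.0
```

Run:
```python
from h import *
where()
for c in("wrist","scene","side"):
    f=imaging.grab_frame(c); P=cloud(f); save(f,"m12"+c+".png")
    print(c,"cover",tops(P,(.593,-.015),(.108,.125)),"handle",circ(P,(.593,-.015),(.145,.16),.03),"disc",circ(P,(.593,-.015),(.1185,.1235),.024),"box",circ(P,(.437,-.010),(.028,.036),.04))
    print(" cap",circ(P,(.4545,.2035),(.035,.042),.02),circ(P,(.4545,.2035),(.03,.042),.04),"box",tops(P,(.437,-.010),(.028,.037),.045))
```

```text
clk 27.85 tcp [ 0.593  -0.0153  0.2456] yaw 161.99 q [-0.09  0.37  1.33 -0.    1.44  1.8 ] F [-0.5  0.5 -0.6] g 0.0867 0.0
wrist cover [ 593.91  -14.7    93.19   65.33  -19.45  115.76 3417.  ] handle [594.3 -14.5  18.7 151.6 270. ] disc [594.2 -14.5  41.8 120.8 752. ] box [440.3 -10.8  52.8  31.8 561. ]
 cap [ 0.  0.  0. nan  0.] [433.4 208.5   0.   31.1   1. ] box [441.9  -10.84  41.74  37.35 -10.84  31.77 561.  ]
scene cover [593.93 -18.84  93.72  60.85 -16.24 115.93 452.  ] handle [592.6 -15.3  21.5 151.1  39. ] disc [592.9 -16.8  43.2 121.   95. ] box [438.5 -11.4  55.4  31.9 147. ]
 cap [456.1 201.6  34.4  36.5  33. ] [456.1 199.4  49.5  34.2  96. ] box [438.86 -13.12  53.25  39.71  -4.99  31.96 149.  ]
side cover [593.12 -18.54  92.42  56.1  -19.22 115.09 390.  ] handle [594.6 -17.6  20.6 150.7  30. ] disc [594.4 -16.7  42.4 120.5  72. ] box [436.6 -12.4  56.3  31.6 148. ]
 cap [456.1 204.6  31.7  37.1  24. ] [455.5 197.3  45.3  33.7  89. ] box [437.27 -13.59  44.53  41.04  -6.09  31.58 148.  ]
  return _methods._mean(a, axis=axis, dtype=dtype,
  ret = ret.dtype.type(ret / rcount)
```

View pics/m12wrist.png

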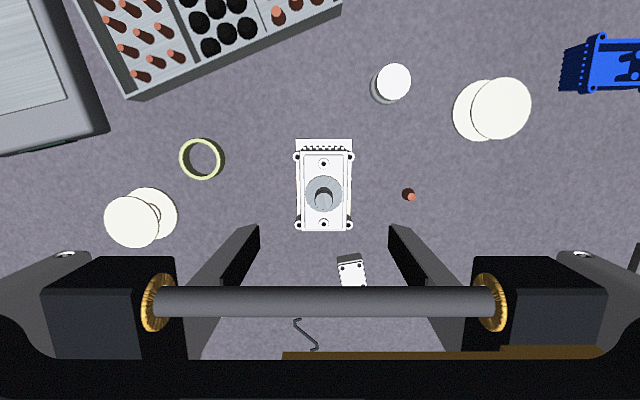

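>>> arm_command:
  linear:
    - [-0.04, 0.07, 0.01]
    - [-0.09, 0.14, 0.01]
    - [-0.14, 0.21, 0]
    - [-0.19, 0.29, -0.05]
    - [-0.231, 0.365, -0.109]
    - [-0.231, 0.365, -0.109]
    - [-0.231, 0.365, -0.109]
    - [-0.231, 0.365, -0.109]
    - [-0.231, 0.365, -0.109]
    - [-0.231, 0.365, -0.109]
    - [-0.231, 0.365, -0.109]
  delta_rot:
    - [0, 0, 0]
    - [0, 0, 0]
    - [0, 0, 0]
    - [0, 0, 0]
    - [0, 0, 0]
    - [0, 0, 0]
    - [0, 0, 0]
    - [0, 0, 0]
    - [0, 0, 0]
    - [0, 0, 0]
    - [0, 0, 0]
  grip: [94, 94, 94, 94, 94, 94, 94, 94, 94, 94, 94]

```text
clock: 29.1
eef_pos: [0.4554, 0.2031, 0.1818]
tcp_rot: [-3.102, 0.493, -0.001]
wrist_force: [0.6, 0.7, -0.1]
grip_width: 0.0942
grasp_force: 0.0
```

Run:
```python
from h import *
s=where(); f,P,o=look("e13",["end_cap"])
c=(.4545,.2035)
print(circ(P,c,(.036,.042),.02),circ(P,c,(.03,.042),.04),circ(P,c,(.02,.042),.04),circ(P,c,(.0,.042),.028), "stand",circ(P,(.623,.259),(.044,.056),.06))
```

```text
clk 29.1 tcp [0.4554 0.2031 0.1818] yaw 161.93 q [ 0.35  0.21  1.69 -0.    1.24  2.23] F [ 0.6  0.7 -0.1] g 0.0942 0.0
end_cap 0.79 [323. 188.] 1374 med [0.458 0.203 0.033] ztop 0.0383 rect [array([455.2, 203.7]), array([38.3, 38.9]), np.float64(39.7)] [245. 245. 246.]
[454.5 203.1  31.9  37.6 194. ] [ 455.2  203.5   46.6   33.7 1100. ] [ 455.1  203.6   49.5   33.4 1315. ] [ 454.7  203.5   55.7   33.2 1440. ] stand [ 623.3  259.1   76.1   49.9 4777. ]
```

>>> arm_command:
  linear:
    - [0, 0, -0.07]
    - [0, 0, -0.14]
    - [0, 0, -0.21]
    - [0, 0, -0.26]
    - [0, 0, -0.28]
    - [0, 0, -0.29]
    - [0, 0, -0.29]
    - [0, 0, -0.29]
    - [0, 0, -0.29]
    - [0, 0, -0.29]
    - [0, 0, -0.29]
    - [0, 0, -0.29]
    - [0, 0, -0.29]
  delta_rot:
    - [0, 0, 0]
    - [0, 0, 0]
    - [0, 0, 0]
    - [0, 0, 0]
    - [0, 0, 0]
    - [0, 0, 0]
    - [0, 0, 0]
    - [0, 0, 0]
    - [0, 0, 0]
    - [0, 0, 0]
    - [0, 0, 0]
    - [0, 0, 0]
    - [0, 0, 0]
  grip: [94, 94, 94, 94, 94, 94, 70, 46, 46, 46, 46, 46, 46]
  newtons: 20

```text
clock: 30.5
eef_pos: [0.4549, 0.2037, 0.0077]
tcp_rot: [-3.103, 0.491, -0.0]
wrist_force: [-0.5, -1.0, 3.5]
grip_width: 0.0493
grasp_force: 20.0
```

Run:
```python
from h import *
where()
```

```text
clk 30.5 tcp [0.4549 0.2037 0.0077] yaw 162.0 q [ 0.35  0.45  1.83 -0.    0.86  2.23] F [-0.5 -1.   3.5] g 0.0493 20.0
```

>>> arm_command:
  linear:
    - [0, 0, 0.07]
    - [0, 0, 0.14]
    - [0.06, 0.02, 0.16]
    - [0.14, 0.045, 0.16]
    - [0.22, 0.07, 0.16]
    - [0.28, 0.091, 0.16]
    - [0.28, 0.091, 0.16]
    - [0.28, 0.091, 0.16]
    - [0.28, 0.091, 0.13]
    - [0.28, 0.091, 0.1]
    - [0.28, 0.091, 0.09]
    - [0.28, 0.091, 0.0855]
    - [0.28, 0.091, 0.0835]
    - [0.28, 0.091, 0.0835]
    - [0.28, 0.091, 0.0835]
    - [0.28, 0.091, 0.0835]
  delta_rot:
    - [0, 0, 0]
    - [0, 0, 0]
    - [0, 0, 0]
    - [0, 0, 0]
    - [0, 0, 0]
    - [0, 0, 0]
    - [0, 0, 0]
    - [0, 0, 0]
    - [0, 0, 0]
    - [0, 0, 0]
    - [0, 0, 0]
    - [0, 0, 0]
    - [0, 0, 0]
    - [0, 0, 0]
    - [0, 0, 0]
    - [0, 0, 0]
  grip: [46, 46, 46, 46, 46, 46, 46, 46, 46, 46, 46, 46, 46, 46, 46, 46]

```text
clock: 32.1
eef_pos: [0.623, 0.2584, 0.0581]
tcp_rot: [-3.103, 0.491, -0.001]
wrist_force: [0.3, -0.2, -0.5]
grip_width: 0.0492
grasp_force: 20.0
```

Run:
```python
from h import *
where()
```

```text
clk 32.1 tcp [0.623  0.2584 0.0581] yaw 162.0 q [0.34 0.71 1.26 0.   1.17 2.22] F [ 0.3 -0.2 -0.5] g 0.0492 20.0
```

>>> arm_command:
  linear:
    - [0, 0, -0.001]
    - [0, 0, -0.001]
    - [0, 0, -0.001]
    - [0, 0, -0.001]
    - [0, 0, -0.001]
    - [0, 0, 0.03]
    - [0, 0, 0.1]
    - [0, 0, 0.17]
    - [-0.02, -0.04, 0.204]
    - [-0.07, -0.11, 0.204]
    - [-0.12, -0.18, 0.204]
    - [-0.17, -0.25, 0.204]
    - [-0.22, -0.32, 0.204]
    - [-0.27, -0.39, 0.204]
    - [-0.31, -0.447, 0.204]
    - [-0.31, -0.447, 0.204]
    - [-0.31, -0.447, 0.204]
    - [-0.31, -0.447, 0.204]
    - [-0.31, -0.447, 0.204]
    - [-0.31, -0.447, 0.204]
  delta_rot:
    - [0, 0, 0]
    - [0, 0, 0]
    - [0, 0, 0]
    - [0, 0, 0]
    - [0, 0, 0]
    - [0, 0, 0]
    - [0, 0, 0]
    - [0, 0, 0]
    - [0, 0, 0.05]
    - [0, 0, 0.1]
    - [0, 0, 0.2]
    - [0, 0, 0.3]
    - [0, 0, 0.367]
    - [0, 0, 0.367]
    - [0, 0, 0.367]
    - [0, 0, 0.367]
    - [0, 0, 0.367]
    - [0, 0, 0.367]
    - [0, 0, 0.367]
    - [0, 0, 0.367]
  grip: [46, 70, 90, 90, 90, 90, 94, 94, 94, 94, 94, 94, 94, 94, 94, 94, 94, 94, 94, 94]

```text
clock: 34.1
eef_pos: [0.4372, -0.0092, 0.1797]
tcp_rot: [-3.136, 0.189, 0.001]
wrist_force: [0.2, 0.4, -0.1]
grip_width: 0.0936
grasp_force: 0.0
```

Run:
```python
from h import *
s=where(); f,P,o=look("t14",["terminal_box","disc_stand_a"])
print(tops(P,(.437,-.01),(.027,.037),.045),"stand",circ(P,(.614,-.257),(.044,.056),.06))
```

```text
clk 34.1 tcp [ 0.4372 -0.0092  0.1797] yaw 173.09 q [-0.1   0.07  1.85  0.    1.22  1.59] F [ 0.2  0.4 -0.1] g 0.0936 0.0
terminal_box 0.83 [326. 187.] 1533 med [ 0.439 -0.01   0.032] ztop 0.0334 rect [array([438.3, -10.1]), array([35.2, 45.9]), np.float64(83.9)] [244. 244. 246.]
disc_stand_a 0.96 [531.  17.] 3348 med [ 0.592 -0.245  0.007] ztop 0.0507 rect [array([ 589. , -253.7]), array([68.7, 23.6]), np.float64(83.2)] [243. 243. 238.]
disc_stand_a 0.62 [78. 58.] 4828 med [0.614 0.242 0.008] ztop 0.0513 rect [array([619.6, 251.5]), array([61.3, 74.3]), np.float64(67.7)] [243. 243. 237.]
[ 438.63   -9.94   47.37   38.43   -6.09   31.8  1207.  ] stand [ 600.  -255.6   69.9   49.4 1488. ]
```

View pics/t14.png

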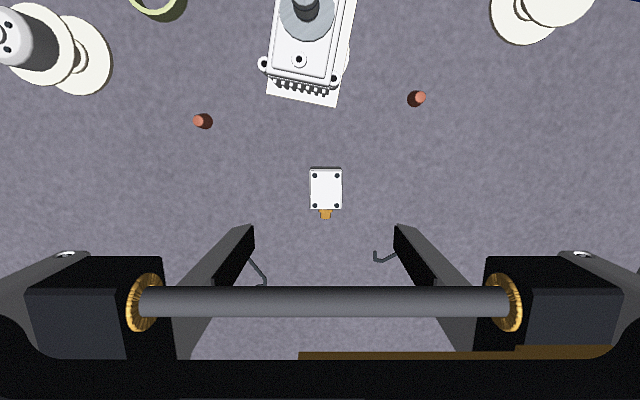

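>>> arm_command:
  linear:
    - [0.002, -0.0025, -0.07]
    - [0.002, -0.0025, -0.14]
    - [0.002, -0.0025, -0.21]
    - [0.002, -0.0025, -0.255]
    - [0.002, -0.0025, -0.275]
    - [0.002, -0.0025, -0.2845]
    - [0.002, -0.0025, -0.2845]
    - [0.002, -0.0025, -0.2845]
    - [0.002, -0.0025, -0.2845]
    - [0.002, -0.0025, -0.2845]
    - [0.002, -0.0025, -0.2845]
    - [0.002, -0.0025, -0.2845]
    - [0.002, -0.0025, -0.2845]
    - [0.002, -0.0025, -0.2845]
  delta_rot:
    - [0, 0, 0.027]
    - [0, 0, 0.027]
    - [0, 0, 0.027]
    - [0, 0, 0.027]
    - [0, 0, 0.027]
    - [0, 0, 0.027]
    - [0, 0, 0.027]
    - [0, 0, 0.027]
    - [0, 0, 0.027]
    - [0, 0, 0.027]
    - [0, 0, 0.027]
    - [0, 0, 0.027]
    - [0, 0, 0.027]
    - [0, 0, 0.027]
  grip: [94, 94, 94, 94, 94, 94, 70, 36, 36, 36, 36, 36, 36, 36]
  newtons: 20

```text
clock: 35.65
eef_pos: [0.4381, -0.0114, 0.0093]
tcp_rot: [3.137, -0.169, 0.0]
wrist_force: [-0.3, 0.5, 0.9]
grip_width: 0.0398
grasp_force: 19.9
```

Run:
```python
from h import *
where()
```

```text
clk 35.65 tcp [ 0.4381 -0.0114  0.0093] yaw 173.82 q [-0.11  0.34  1.99 -0.    0.8   1.57] F [-0.3  0.5  0.9] g 0.0398 19.9
```

>>> arm_command:
  linear:
    - [0, 0, 0.07]
    - [0, 0, 0.14]
    - [0, -0.06, 0.185]
    - [0.01, -0.14, 0.185]
    - [0.03, -0.21, 0.185]
    - [0.08, -0.27, 0.185]
    - [0.14, -0.32, 0.185]
    - [0.2, -0.36, 0.185]
    - [0.26, -0.4, 0.185]
    - [0.2935, -0.411, 0.18]
    - [0.2935, -0.411, 0.16]
    - [0.2935, -0.411, 0.13]
    - [0.2935, -0.411, 0.1]
    - [0.2935, -0.411, 0.09]
    - [0.2935, -0.411, 0.0855]
    - [0.2935, -0.411, 0.0835]
    - [0.2935, -0.411, 0.0835]
    - [0.2935, -0.411, 0.0835]
    - [0.2935, -0.411, 0.0835]
  delta_rot:
    - [0, 0, 0]
    - [0, 0, 0]
    - [0, 0, 0]
    - [0, 0, 0]
    - [0, 0, 0]
    - [0, 0, 0]
    - [0, 0, 0]
    - [0, 0, 0]
    - [0, 0, 0]
    - [0, 0, 0]
    - [0, 0, 0]
    - [0, 0, 0]
    - [0, 0, 0]
    - [0, 0, 0]
    - [0, 0, 0]
    - [0, 0, 0]
    - [0, 0, 0]
    - [0, 0, 0]
    - [0, 0, 0]
  grip: [36, 36, 36, 36, 36, 36, 36, 36, 36, 36, 36, 36, 36, 36, 36, 36, 36, 36, 36]

```text
clock: 37.55
eef_pos: [0.6143, -0.2581, 0.0599]
tcp_rot: [3.137, -0.169, 0.001]
wrist_force: [-0.1, 0.5, -2.2]
grip_width: 0.0402
grasp_force: 19.9
```

Run:
```python
from h import *
where()
```

```text
clk 37.55 tcp [ 0.6143 -0.2581  0.0599] yaw 173.82 q [-0.45  0.69  1.29  0.    1.16  1.23] F [-0.1  0.5 -2.2] g 0.0402 19.9
```

>>> arm_command:
  linear:
    - [0, 0, -0.0015]
    - [0, 0, -0.0015]
    - [0, 0, -0.0015]
    - [0, 0, -0.0015]
    - [0, 0, -0.0015]
    - [0, 0, -0.0015]
    - [0, 0, -0.0015]
    - [0, 0, 0.03]
    - [0, 0, 0.1]
    - [0, 0, 0.18]
    - [0, 0, 0.25]
    - [-0.05, 0, 0.3]
    - [-0.1, 0, 0.3]
    - [-0.1, 0, 0.3]
    - [-0.1, 0, 0.3]
    - [-0.1, 0, 0.3]
  delta_rot:
    - [0, 0, 0]
    - [0, 0, 0]
    - [0, 0, 0]
    - [0, 0, 0]
    - [0, 0, 0]
    - [0, 0, 0]
    - [0, 0, 0]
    - [0, 0, 0]
    - [0, 0, 0]
    - [0, 0, 0]
    - [0, 0, 0]
    - [0, 0, 0]
    - [0, 0, 0]
    - [0, 0, 0]
    - [0, 0, 0]
    - [0, 0, 0]
  grip: [36, 36, 80, 80, 80, 80, 80, 80, 94, 94, 94, 94, 94, 94, 94, 94]

```text
clock: 39.15
eef_pos: [0.5547, -0.2579, 0.2389]
tcp_rot: [-3.137, 0.169, 0.0]
wrist_force: [0.4, -0.8, -0.9]
grip_width: 0.0941
grasp_force: 0.0
```

Run:
```python
from h import *
where()
A=(.6143,-.258);B=(.623,.2585);C=(.5935,-.015)
for c in("wrist","scene","side"):
    f=imaging.grab_frame(c); P=cloud(f); save(f,"f15"+c+".png")
    for nm,g in (("box",lambda:tops(P,A,(.077,.088),.04)),("standR",lambda:circ(P,A,(.044,.056),.06)),("cap",lambda:circ(P,B,(.07,.092),.04)),("standL",lambda:circ(P,B,(.044,.056),.06)),("cover",lambda:tops(P,C,(.108,.125))),("disc",lambda:circ(P,C,(.1185,.1235),.024)),("house",lambda:tops(P,C,(.06,.098)))):
        try: print(c,nm,g())
        except Exception as e: print(c,nm,"none")
```

```text
clk 39.15 tcp [ 0.5547 -0.2579  0.2389] yaw 173.83 q [-0.5   0.42  1.28  0.    1.44  1.18] F [ 0.4 -0.8 -0.9] g 0.0941 0.0
wrist box [ 614.1  -256.97   48.77   38.3    -7.23   81.81 1324.  ]
wrist standR [ 614.8 -257.7   75.9   49.7 1297. ]
wrist cap [ 0.  0.  0. nan  0.]
wrist standL [ 0.  0.  0. nan  0.]
wrist cover [ 593.72  -15.72   94.64   66.54  -18.42  116.04 3767.  ]
wrist disc [594.2 -14.7  43.6 121.  819. ]
wrist house [ 599.17  -38.89  110.11   51.38   11.6    81.61 1619.  ]
scene box [ 614.56 -259.39   48.52   38.47   -7.54   81.55  290.  ]
scene standR [ 615.5 -259.7   76.9   49.7  327. ]
scene cap [624.1 255.2  50.6  82.  165. ]
scene standL [624.9 257.7  79.8  50.7 161. ]
scene cover [592.64 -20.92  92.51  61.7  -14.99 115.97 457.  ]
scene disc [594.  -16.7  43.9 121.   94. ]
scene house [600.3  -39.04 109.94  59.21  16.78  80.52 512.  ]
side box [ 613.   -259.93   47.6    40.23  -12.95   81.33  255.  ]
side standR [ 614.  -259.9   75.7   49.7  266. ]
side cap [609.9 249.5  28.8  75.8  26. ]
side standL [611.4 255.7  75.   49.2  71. ]
side cover [592.41 -21.41  92.66  57.22 -17.5  113.65 167.  ]
side disc [ 0.  0.  0. nan  0.]
side house [596.22 -38.66 110.29  51.48   6.28  79.34 306.  ]
  return _methods._mean(a, axis=axis, dtype=dtype,
  ret = ret.dtype.type(ret / rcount)
```

View pics/f15scene.png

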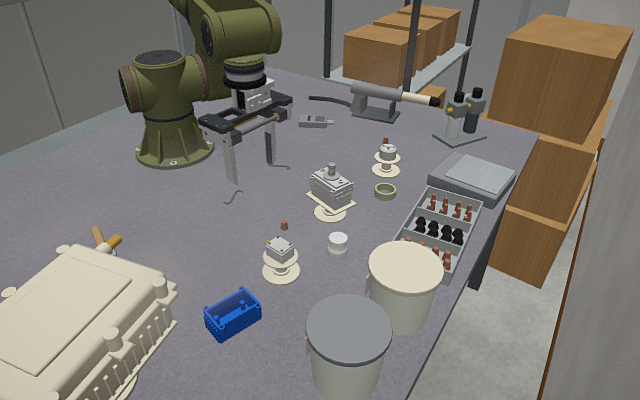

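The scene view shows the stack on the oblong stand (331,190), the box on the right stand (280,250) and the cap on the left stand (387,152). All measure centred to within a few mm, and the gripper is clear.

```bash
python3 -c "
from plant import job
print(job.close_job())"
```

```text
the job is handed in; nothing more can be done
None
```

I placed all five parts as asked, let go of everything and handed the job in at about 39 s; the last camera views showed the stack, end cap and terminal box in the middle of their plates, the cover flush on the housing and the tape roll and jar where they stood, but the hand-in returned no verdict.

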